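Arm the laser shutter under its red guard

TASK

Switch on the laser shutter at the control box with the red guard: lift the red guard all the way up, flip the toggle switch beneath it fully over to the side of the guard's hinge (away from the box's front), then swing the guard back down until it is shut. Leave the guard of the yellow-guarded box closed.

Things in the scene. Friction and masses are not known exactly. Their poses are not given: they have to be found in the camera images.
- red_box: White control box with dark top panel and red guard, bolted down; its neighbour is alike but for a yellow guard. 124 x 76 x 42 mm (x, y, z). Origin: centre of its underside, on the table. z up; +x runs from its front (facing the robot, yaw up to 0.35 rad either way) to its back, where the guard is hinged; y across. Offsets in the other entries are in this frame, in mm.
- red_guard (a joint): Red cover, 60 g, hinge along y through (48, 0, 47). Shut (0): x -38 to 48, 36 mm wide, top at z 87. Value in rad grows as its front rises and swings back; stop at 1.75. Swings easily; past about 1.1 it falls open and stays, below that it falls shut softly. At 1.75 its end is 132 high and its roof is a steep face on the far side (x 101 at z 110): pushing that towards -x brings it down.
- red_grip (a point): Midpoint between two round finger discs on the red guard's sides near its front; discs 18 mm across, 42 mm apart over both. With the guard shut it is at (-22, 0, 73); it moves with the guard on an arc of radius 75 about the hinge. Pinch the discs from above, fingers closing along y; the guard pivots between the fingers, so the hand need not turn.
- red_toggle (a joint): Steel lever under the red guard, pivot along y at (-8, 0, 42), 30 mm long to the centre of its 10 mm ball. 0 rad: off, ball at (-21, 0, 69), by the white dot. 0.9: on, ball at (5, 0, 69), by the green dot, on the hinge side. Needs 1 to 2 N, stays where left, hard stops at both ends. Closed fingers with their tips at z 58, pushing it towards +x from in front, flip it.
- yellow_guard (a joint): The same kind of guard, yellow, on the other control box, about 0.2 m to one side. 0 rad: shut. To be left shut. Left of both boxes (beyond y = +50 mm, x from 450 mm in the base frame) stand a tall microscope and its injectors: keep the hand nearer than that when it passes in front of them.

How it is judged:
On the way, in this order (a step that is already met when the one before it is completed fails the run):
1. the red guard is lifted upright or further, the toggle still off (value of joint red_guard above 1.3 rad and value of joint red_toggle below 0.3 rad), for 0.2 s.
2. the toggle is flipped on under the open guard (value of joint red_guard above 1.1 rad and value of joint red_toggle above 0.7 rad), for 0.2 s.
At the end, for the whole second after the job is handed in: The red guard is shut (within 0.12 rad, about 7 degrees), the toggle under it is on (beyond 0.7 of its 0.9 rad), the yellow guard is shut (within 0.12 rad) (value of joint each of red_guard, yellow_guard below 0.12 rad and value of joint red_toggle above 0.7 rad); the robot touches nothing.
It fails at once if the yellow guard is lifted by more than 0.2 rad (value of joint yellow_guard above 0.2 rad).
It also fails if it takes over 61 s, if anything falls off the work surface, if the arm or the gripper's body presses on something with over 40 N, if the wrist force passes 120 N, or if a joint passes its speed limit or range.

ROBOT

A 6-joint arm with a two-finger parallel gripper is mounted at the origin on a cart in front of the work surface, level with it; the furniture and walls round the work are solid. World frame = base frame: x ahead of the robot, y to its left, z up, the work surface at z = 0. Lengths are in m, angles in rad, forces in N, time in s.
With the tool pointing down it reaches from about 0.3 to 0.75 m from the base axis. Payload 8.5 kg.
Tool frame: the origin (TCP) lies at the very end of the fingers, on their centre line; the grasp point (between the pads) lies 19 mm behind it; z points along the fingers, y is the line along which they close (so a half turn about z gives the same grasp; the last joint's range is limited). The gripper opens to 85 mm and grips with 20 to 120 N. Pads are 22 mm wide; open, the fingers measure 114 mm over their backs; the gripper's body (76 mm by 85 mm) begins 54 mm behind the grasp point. The pads swing forward as they close: fully open they stand 13 mm farther back than shut.
Start: joints at [-1.556, 0.381, 1.297, -0, 1.464, -0.215], TCP at [0.125, -0.536, 0.231] pointing down, gripper open.
Joint ranges: [-3.11, 3.11], [-0.89, 2.33], [0.22, 2.48], [-1.42, 4.56], [0.17, 2.85], [-2.88, 2.88]. Speed limits (rad/s): [2.39, 2.39, 3.14, 3.14, 3.14, 3.14].

INTERFACE

Orientations are given as a unit quaternion [x, y, z, w].
In Python, from cell import env gives the robot as it stands.
- The arm moves only by the shell command python3 -m jog 'ROWS'. ROWS is JSON, a list that holds one entry, the list of rows, each a list of 7 numbers: the turn, a rotation vector about the tool's x, y, z in degrees, then the shift along the tool's x, y, z in mm, then the opening in per cent of the stroke, from 0 (shut) to 100 (fully open). A call has 1 to 20 rows; each row is the pose to reach, as a shift and turn from the pose commanded when the call began, along the tool's axes at that moment; what a row does not reach only later rows make up. A row lasts 1/10 s, in which the tool goes at most 50 mm and 8.59 degrees, less where a joint would pass 70% of its speed; a pose out of reach is approached as far as the arm can. A call with a gripper value outside its range is refused whole. The fingers move at their own pace and stop on an object; the grip force is fixed at half the most. Time passes only in rows, so rows that repeat a pose let the fingers close. It gives the time, the measured TCP pose, the force, the opening and the grip force at its end, in the units of the state.
- env.get_state(): the state, without advancing time (a new reading comes with each control period).
- env.camera(name): name is "side" or "top" or "wrist"; returns the picture (400x640x3 uint8, red, green, blue); there is no depth.
- env.get_calibration(name): a dict with "K" (3x3 intrinsics, pixels), "pose" (4x4, takes a point from camera to world coordinates); the wrist camera has in their place "hand_eye" (4x4, takes a point from camera to tool coordinates, whose origin is the TCP and whose axes are the flange's). Camera axes: x right, y up, looking along -z (the intrinsics and any distortion apply to the point x, -y, -z); pixel columns grow to the right and rows downward; lengths in m; the calibration is good to about 2 mm. A picture is of the moment at which its call begins: read the wrist's pose just before it. get_calibration takes no time and is no camera call.
- env.sign_off(): hands the job in; it is judged then, once.
The state is a dict: "time_s": time; "joint_pos": joint angles; "joint_velocities": joint speeds; "joint_efforts": joint torques, N m; "position": TCP position; "tcp_rot": TCP orientation; "wrist_force": force on the tool from outside, world axes, zero at the start; "moment": the same for the moment, N m; "grip_width": finger opening in m; "finger_force": force on a finger pad.
Only numpy, scipy, OpenCV 4.12 (cv2) and the standard library are available. Lean on these libraries where they do the work, as an engineer would, in place of code of your own. Each camera call takes 0.05 s, during which the arm holds its last target. There are 200 camera calls.

## Working session

There is one attempt and no reset: what is moved stays moved. The work goes in short steps, Python scripts to look and compute and a shell command to move; the robot and the scene stay as the last step left them, time stands still between calls to the robot, and variables do not carry over. Pictures are saved under pics/ and viewed, at most 10 in all, crops included, and the job is handed in when it is done.

```bash
ls; mkdir -p pics
python3 - <<'E'
from cell import env
import cv2, numpy as np
np.set_printoptions(precision=4,suppress=True)
for n in ("top","side"):
    cv2.imwrite(f"pics/{n}0.png",env.camera(n)[:,:,::-1])
    c=env.get_calibration(n);print(n,c)
s=env.get_state();print({k:np.round(v,4) for k,v in s.items()})
print(env.get_calibration("wrist"))
E
```

```text
pics
top {'K': array([[409.459 ,   0.    , 325.4835],
       [  0.    , 409.459 , 200.9647],
       [  0.    ,   0.    ,   1.    ]]), 'pose': array([[-0.0076,  0.9836, -0.1804,  0.4222],
       [-1.    , -0.0086, -0.0048, -0.2386],
       [-0.0063,  0.1803,  0.9836,  0.9311],
       [ 0.    ,  0.    ,  0.    ,  1.    ]])}
side {'K': array([[511.9047,   0.    , 313.4574],
       [  0.    , 511.9047, 202.1811],
       [  0.    ,   0.    ,   1.    ]]), 'pose': array([[ 0.6472,  0.6639, -0.3746,  0.2619],
       [-0.7623,  0.5686, -0.3093, -0.4841],
       [ 0.0076,  0.4858,  0.8741,  0.8204],
       [ 0.    ,  0.    ,  0.    ,  1.    ]])}
{'time_s': np.float64(0.1), 'joint_pos': array([-1.5563,  0.3812,  1.2982,  0.    ,  1.4636, -0.2153]), 'joint_velocities': array([-0.0015, -0.0003, -0.0016,  0.0008,  0.    ,  0.0002]), 'joint_efforts': array([  0.0024, -44.9224, -23.1658,  -0.0002,   0.0037,   0.    ]), 'position': array([ 0.1253, -0.5353,  0.2308]), 'tcp_rot': array([ 0.9934,  0.1146,  0.0001, -0.0007]), 'wrist_force': array([-0.269 , -0.0761, -0.0778]), 'moment': array([-0.0069, -0.0036,  0.0242]), 'finger_force': np.float64(0.0), 'grip_width': np.float64(0.0856)}
{'K': array([[355.7796,   0.    , 318.2682],
       [  0.    , 355.7796, 207.8265],
       [  0.    ,   0.    ,   1.    ]]), 'hand_eye': array([[-0.    ,  0.9612,  0.2758,  0.0715],
       [ 1.    , -0.0001,  0.0005, -0.001 ],
       [ 0.0005,  0.2758, -0.9612, -0.1414],
       [ 0.    ,  0.    ,  0.    ,  1.    ]])}
```

View pics/top0.png

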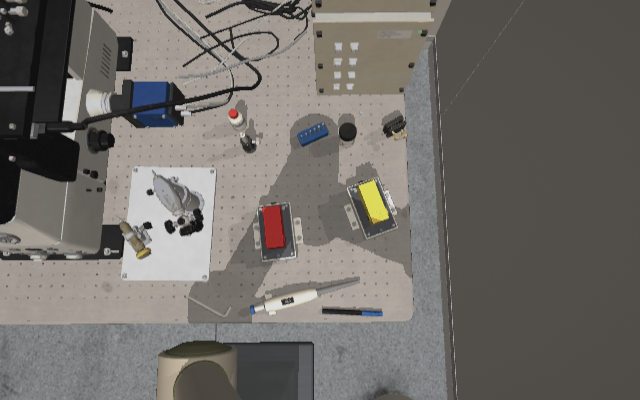

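View pics/side0.png

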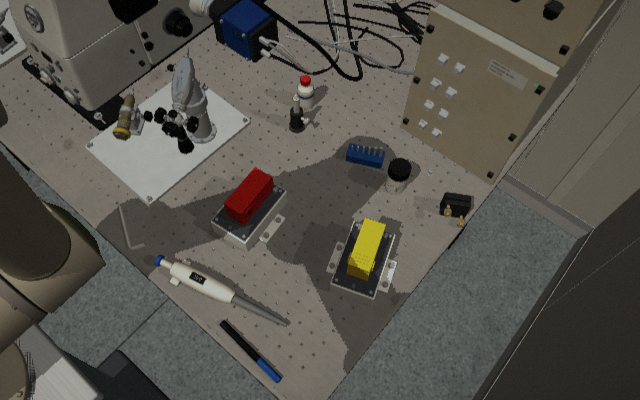

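The top view shows the red guard at about (273,228) and the yellow one at (373,201), both shut. The side view shows the red guard at (250,196). I'll cast the roof outline onto z = 87 mm from both views.

```bash
cat > h.py <<'E'
import cv2, numpy as np
from scipy.spatial.transform import Rotation as R
from cell import env
np.set_printoptions(precision=4,suppress=True)
def cast(uv,K,T,z):
    d=np.c_[(uv-K[:2,2])/[K[0,0],K[1,1]],np.ones(len(uv))]*[1,-1,-1]@T[:3,:3].T
    o=T[:3,3]; return o+d*((z-o[2])/d[:,2])[:,None]
def proj(P,K,T):
    p=(np.atleast_2d(P)-T[:3,3])@T[:3,:3]
    return np.c_[p[:,0]/-p[:,2]*K[0,0]+K[0,2],-p[:,1]/-p[:,2]*K[1,1]+K[1,2]]
def redmask(im,lo,hi=256):
    r,g,b=[im[:,:,i].astype(int) for i in range(3)]
    return ((r>2.2*g)&(r>2.2*b)&(r>=lo)&(r<hi)).astype(np.uint8)
def biggest(m):
    return max(cv2.findContours(m,0,cv2.CHAIN_APPROX_NONE)[0],key=cv2.contourArea)
E
python3 - <<'E'
from h import *
for n in("top","side"):
    im=cv2.imread(f"pics/{n}0.png")[:,:,::-1]
    m=redmask(im,60); c=biggest(m); x,y,w,h=cv2.boundingRect(c); print(n,x,y,w,h)
    print(np.histogram(im[:,:,0][m>0],bins=range(60,260,10)))
    cal=env.get_calibration(n)
    for lo in (60,140,160):
        c=biggest(redmask(im,lo)).reshape(-1,2).astype(float)
        P=cast(c,cal["K"],cal["pose"],.087)[:,:2].astype(np.float32)*1000
        print(lo,cv2.minAreaRect(P),cv2.boxPoints(cv2.minAreaRect(P)).tolist())
    cv2.imwrite(f"pics/c{n}.png",cv2.resize(im[y-25:y+h+25,x-25:x+w+25,::-1],None,fx=5,fy=5,interpolation=cv2.INTER_NEAREST))
a=cv2.imread("pics/ctop.png");b=cv2.imread("pics/cside.png")
H=max(a.shape[0],b.shape[0]);p=lambda i:cv2.copyMakeBorder(i,0,H-i.shape[0],0,0,0)
o=np.hstack([p(a),p(b)]);f=min(1,800/o.shape[1],600/H);cv2.imwrite("pics/crop1.png",cv2.resize(o,None,fx=f,fy=f))
E
```

```text
top 263 205 23 44
(array([  1,   7,  21,  35,  15,  19,  23,  18,  25, 608,  29,   9,   5,
        10,  26,   8,   0,   0,   0]), array([ 60,  70,  80,  90, 100, 110, 120, 130, 140, 150, 160, 170, 180,
       190, 200, 210, 220, 230, 240, 250]))
60 ((523.8690795898438, -125.66757202148438), (87.72018432617188, 41.076934814453125), 7.2253522872924805) [[477.7740783691406, -110.80857849121094], [482.9404602050781, -151.55934143066406], [569.964111328125, -140.5265655517578], [564.7977294921875, -99.77580261230469]]
140 ((525.421142578125, -124.3905029296875), (84.07353210449219, 34.73427200317383), 6.7781548500061035) [[481.6284484863281, -112.10615539550781], [485.7279357910156, -146.59767150878906], [569.2138671875, -136.6748504638672], [565.1143798828125, -102.18333435058594]]
160 ((774.190185546875, -32.65386199951172), (15.529133796691895, 13.876981735229492), 89.41756439208984) [[767.1731567382812, -40.347496032714844], [781.0493774414062, -40.488555908203125], [781.2072143554688, -24.960227966308594], [767.3309936523438, -24.819168090820312]]
side 224 167 49 58
(array([345,  55,
[... 305 characters left out ...]
1014404) [[466.430908203125, -114.50930786132812], [472.658447265625, -166.1324462890625], [570.202880859375, -154.36532592773438], [563.975341796875, -102.7421875]]
140 ((770.0391235351562, -39.01056671142578), (12.509320259094238, 15.172143936157227), 40.73961639404297) [[760.3491821289062, -37.34465789794922], [770.2509155273438, -48.84033966064453], [779.7290649414062, -40.676475524902344], [769.8273315429688, -29.18079376220703]]
160 ((769.0806274414062, -39.83836364746094), (4.997555732727051, 3.788269281387329), 40.73890686035156) [[765.951171875, -40.03392791748047], [768.4234619140625, -42.904266357421875], [772.2100830078125, -39.642799377441406], [769.73779296875, -36.7724609375]]
```

View pics/crop1.png

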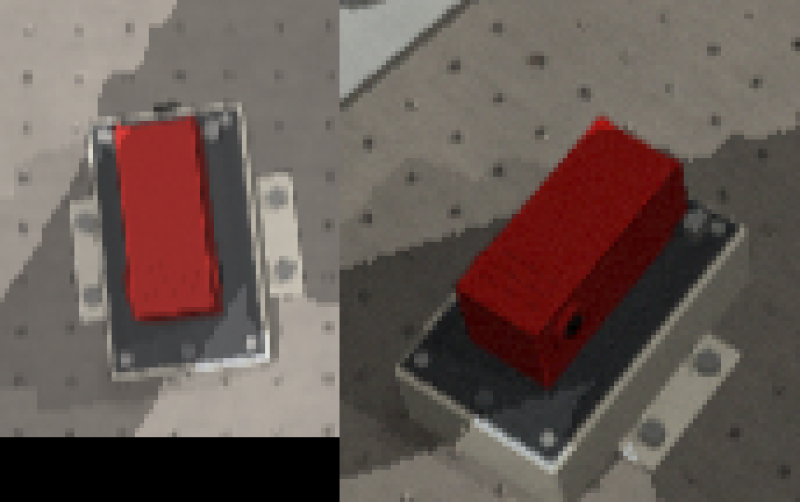

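The red roof in the top view gives its centre at (525.4, -124.4) mm with yaw +6.8°. The 84x35 mm size fits the model, so the box origin is about (520, -125). I'll move to above the grip point at the current height, then refine with the wrist camera.

```bash
python3 -m jog '[[[0,0,6.4,456,-312,0,100],[0,0,6.4,456,-312,0,100],[0,0,6.4,456,-312,0,100],[0,0,6.4,456,-312,0,100],[0,0,6.4,456,-312,0,100],[0,0,6.4,456,-312,0,100],[0,0,6.4,456,-312,0,100],[0,0,6.4,456,-312,0,100],[0,0,6.4,456,-312,0,100],[0,0,6.4,456,-312,0,100],[0,0,6.4,456,-312,0,100],[0,0,6.4,456,-312,0,100],[0,0,6.4,456,-312,0,100],[0,0,6.4,456,-312,0,100],[0,0,6.4,456,-312,0,100],[0,0,6.4,456,-312,0,100],[0,0,6.4,456,-312,0,100],[0,0,6.4,456,-312,0,100],[0,0,6.4,456,-312,0,100],[0,0,6.4,456,-312,0,100]]]'
python3 - <<'E'
from h import *
s=env.get_state(); im=env.camera("wrist"); cv2.imwrite("pics/w1.png",im[:,:,::-1])
c=env.get_calibration("wrist"); T=np.eye(4);T[:3,:3]=R.from_quat(s["tcp_rot"]).as_matrix();T[:3,3]=s["position"]
T=T@c["hand_eye"]; print(s["position"],s["tcp_rot"],s["time_s"])
m=redmask(im,60);print(np.histogram(im[:,:,0][m>0],bins=range(60,260,10)))
for lo in (60,100,130,160):
    P=cast(biggest(redmask(im,lo)).reshape(-1,2).astype(float),c["K"],T,.087)[:,:2].astype(np.float32)*1000
    r=cv2.minAreaRect(P);print(lo,r,cv2.boxPoints(r).tolist())
E
```

```text
time_s: 2.1
position: [0.4982, -0.1279, 0.2313]
tcp_rot: [0.998, 0.059, 0.0, 0.0]
wrist_force: [0.9, 1.6, -0.5]
grip_width: 0.0858
finger_force: 0.0
[ 0.4982 -0.1279  0.2313] [0.9983 0.059  0.     0.    ] 2.1
(array([   4,    7,   18,   26,   35,   32,   58,   49,   92,  128,  245,
       4115,   42,    0,    0,    0,    0,    0,    0]), array([ 60,  70,  80,  90, 100, 110, 120, 130, 140, 150, 160, 170, 180,
       190, 200, 210, 220, 230, 240, 250]))
60 ((527.04345703125, -123.35307312011719), (86.93527221679688, 40.64228820800781), 6.7590813636779785) [[481.48626708984375, -108.28907775878906], [486.26959228515625, -148.64891052246094], [572.6006469726562, -138.4170684814453], [567.8173217773438, -98.05723571777344]]
100 ((527.0472412109375, -123.36447143554688), (86.93531799316406, 40.609954833984375), 6.767076015472412) [[481.4898376464844, -108.32289123535156], [486.2749938964844, -148.64991760253906], [572.6046142578125, -138.4060516357422], [567.8194580078125, -98.07902526855469]]
130 ((526.5156860351562, -124.60665893554688), (85.74470520019531, 39.67040252685547), 5.05159854888916) [[482.0633239746094, -108.62353515625], [485.5563659667969, -148.13986206054688], [570.968017578125, -140.58978271484375], [567.4749755859375, -101.07345581054688]]
160 ((525.9801635742188, -123.2777099609375), (83.20867156982422, 34.677330017089844), 6.967840671539307) [[482.5797119140625, -111.11421203613281], [486.7864990234375, -145.53543090820312], [569.380615234375, -135.4412078857422], [565.173828125, -101.01998901367188]]
```

View pics/w1.png

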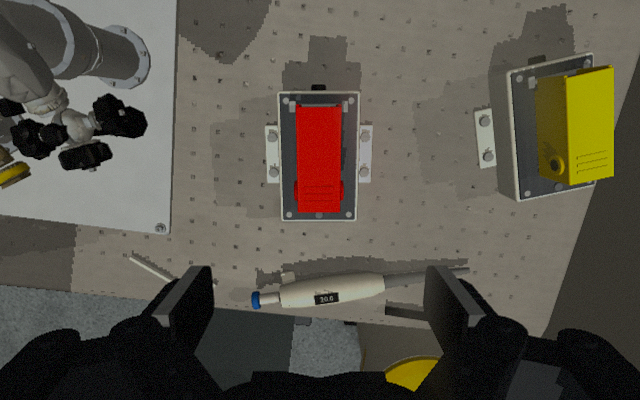

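The wrist view shows the red guard shut and centred at (319,155), with its discs near row 190. Its position agrees with the top view to about 1 mm, so I'm descending and pinching.

```bash
python3 -m jog '[[[0,0,0,1,-1,45,100],[0,0,0,1,-1,90,100],[0,0,0,1,-1,130,100],[0,0,0,1,-1,160,100],[0,0,0,1,-1,178,100],[0,0,0,1,-1,178,100],[0,0,0,1,-1,178,0],[0,0,0,1,-1,178,0],[0,0,0,1,-1,178,0],[0,0,0,1,-1,178,0],[0,0,0,1,-1,178,0],[0,0,0,1,-1,178,0],[0,0,0,1,-1,178,0],[0,0,0,1,-1,178,0],[0,0,0,1,-1,178,0]]]'
python3 - <<'E'
from h import *
cv2.imwrite("pics/w2.png",env.camera("wrist")[:,:,::-1]);s=env.get_state();print(s["position"],s["wrist_force"],s["grip_width"],s["finger_force"])
E
```

```text
time_s: 3.65
position: [0.4997, -0.1278, 0.0549]
tcp_rot: [0.998, 0.059, 0.001, 0.001]
wrist_force: [-1.9, -3.6, 7.5]
grip_width: 0.0409
finger_force: 59.8
[ 0.4997 -0.1278  0.0549] [-2.8629 -4.5307  6.6656] 0.04081615750273385 59.8343700170517
```

View pics/w2.png

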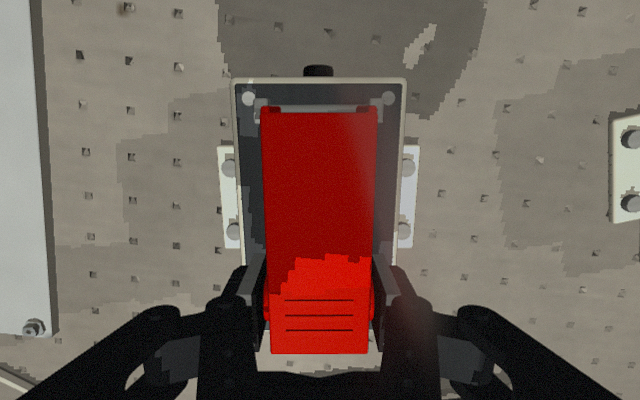

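The picture shows the fingers at columns 250 and 385 pinching both discs, at 41 mm opening and 60 N. I'm lifting along the 75 mm arc to about 86°.

```bash
python3 -m jog '[[[0,0,0,2.5,0,-6,0],[0,0,0,5.6,0,-11.8,0],[0,0,0,9.1,0,-17.3,0],[0,0,0,13.1,0,-22.4,0],[0,0,0,17.5,0,-27.2,0],[0,0,0,22.4,0,-31.6,0],[0,0,0,27.6,0,-35.5,0],[0,0,0,33.1,0,-39,0],[0,0,0,38.9,0,-41.9,0],[0,0,0,44.9,0,-44.4,0],[0,0,0,51.2,0,-46.3,0],[0,0,0,57.5,0,-47.7,0],[0,0,0,64,0,-48.5,0],[0,0,0,70.5,0,-48.7,0],[0,0,0,77,0,-48.4,0],[0,0,0,83.5,0,-47.5,0],[0,0,0,91,0,-45.7,0],[0,0,0,91,0,-45.7,0],[0,0,0,91,0,-45.7,0],[0,0,0,91,0,-45.7,0]]]'
python3 - <<'E'
from h import *
a=env.camera("wrist");b=env.camera("side");s=env.get_state();print(s["position"],s["wrist_force"],s["grip_width"],s["finger_force"])
cv2.imwrite("pics/w3.png",np.hstack([cv2.resize(a,(400,250)),b[75:325,150:550]])[:,:,::-1])
E
```

```text
time_s: 5.7
position: [0.5888, -0.1169, 0.0998]
tcp_rot: [0.998, 0.059, -0.001, 0.001]
wrist_force: [-3.0, -4.8, 0.7]
grip_width: 0.0404
finger_force: 60.0
[ 0.5888 -0.1169  0.0998] [-3.1279 -5.1053  1.7858] 0.04047870593584351 60.05601525306702
```

View pics/w3.png

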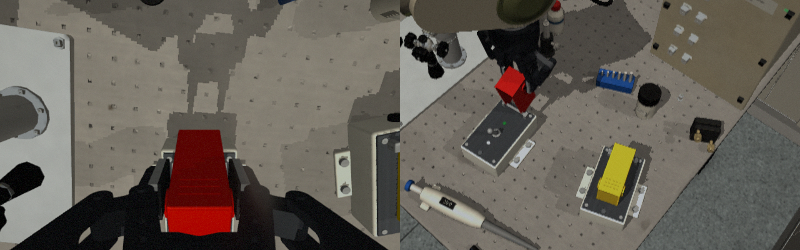

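The side crop shows the red guard upright with the toggle's panel exposed, and the yellow guard shut. Next I'm releasing, rising, and going back to in front of the toggle with closed fingers.

```bash
python3 -m jog '[[[0,0,0,0,0,0,100],[0,0,0,0,0,0,100],[0,0,0,0,0,0,100],[0,0,0,0,0,0,100],[0,0,0,0,0,0,100],[0,0,0,0,0,0,100],[0,0,0,0,0,-25,100],[0,0,0,0,0,-50,100],[0,0,0,0,0,-75,100],[0,0,0,-30,0,-75,100],[0,0,0,-60,0,-75,100],[0,0,0,-90,0,-75,100],[0,0,0,-121,0,-75,50],[0,0,0,-121,0,-75,0],[0,0,0,-121,0,-75,0],[0,0,0,-121,0,-75,0],[0,0,0,-121,0,-75,0],[0,0,0,-121,0,-75,0],[0,0,0,-121,0,-75,0],[0,0,0,-121,0,-75,0]]]'
python3 - <<'E'
from h import *
s=env.get_state();a=env.camera("wrist");b=env.camera("side")
print(s["position"],s["wrist_force"],s["grip_width"],s["finger_force"])
c=env.get_calibration("wrist"); T=np.eye(4);T[:3,:3]=R.from_quat(s["tcp_rot"]).as_matrix();T[:3,3]=s["position"];T=T@c["hand_eye"]
# predicted ball, off / on
y=np.deg2rad(6.8);B=lambda p:np.array([521,-124.6,0])/1e3+R.from_euler("z",y).apply(np.array(p)/1e3)
print(proj([B([-21,0,69]),B([5,0,69])],c["K"],T)/1.6)
cv2.imwrite("pics/w4.png",np.hstack([cv2.resize(a,(400,250)),cv2.resize(b[90:190,200:360],(400,250))])[:,:,::-1])
E
```

```text
time_s: 7.8
position: [0.4695, -0.1302, 0.1739]
tcp_rot: [0.998, 0.059, -0.0, -0.0]
wrist_force: [0.4, 0.2, 0.7]
grip_width: -0.0004
finger_force: 0.0
[ 0.4695 -0.1302  0.1739] [0.4094 0.2457 0.674 ] -0.00043813619609364295 0.0
[[200.5534 103.8906]
 [200.5928  80.0407]]
```

View pics/w4.png

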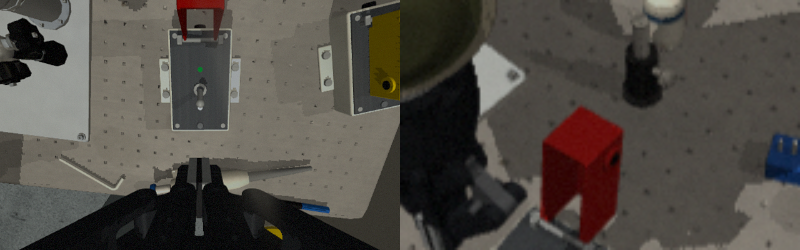

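The wrist view shows the toggle ball at about (200,104), just where predicted and off, with the green dot at (200,70). The side crop shows the guard standing open. I'm lowering to z 58 and pushing towards +x.

```bash
python3 -m jog '[[[0,0,0,0,0,40,0],[0,0,0,0,0,80,0],[0,0,0,0,0,105,0],[0,0,0,0,0,116,0],[0,0,0,0,0,116,0],[0,0,0,6,0,116,0],[0,0,0,12,0,116,0],[0,0,0,18,0,116,0],[0,0,0,22,0,116,0],[0,0,0,26,0,116,0],[0,0,0,30,0,116,0],[0,0,0,34,0,116,0],[0,0,0,37,0,116,0],[0,0,0,40,0,116,0],[0,0,0,40,0,116,0],[0,0,0,40,0,116,0]]]'
```

```text
time_s: 9.5
position: [0.5071, -0.1255, 0.0575]
tcp_rot: [0.998, 0.059, -0.003, -0.0]
wrist_force: [-8.8, -2.4, 2.1]
grip_width: -0.0005
finger_force: 5.1
```

```bash
python3 -m jog '[[[0,0,0,1.5,0,0,0],[0,0,0,3,0,0,0],[0,0,0,3,0,0,0],[0,0,0,3,0,0,0]]]'; python3 -m jog '[[[0,0,0,-10,0,0,0],[0,0,0,-25,0,0,0],[0,0,0,-45,0,0,0],[0,0,0,-45,0,-40,0],[0,0,0,-45,0,-80,0],[0,0,0,-45,0,-125,0],[0,0,0,-45,0,-125,0],[0,0,0,-45,0,-125,0]]]'
python3 - <<'E'
from h import *
s=env.get_state();a=env.camera("wrist");b=env.camera("side")
print(s["position"],s["wrist_force"])
c=env.get_calibration("wrist"); T=np.eye(4);T[:3,:3]=R.from_quat(s["tcp_rot"]).as_matrix();T[:3,3]=s["position"];T=T@c["hand_eye"]
y=np.deg2rad(6.8);B=lambda p:np.array([521,-124.6,0])/1e3+R.from_euler("z",y).apply(np.array(p)/1e3)
print((proj([B([-21,0,69]),B([5,0,69])],c["K"],T)-[220,0])*2)
cv2.imwrite("pics/w5.png",np.hstack([cv2.resize(a[0:250,220:420],(400,500)),cv2.resize(b[90:190,200:280],(400,500))])[:,:,::-1])
E
```

```text
time_s: 9.9
position: [0.5078, -0.1253, 0.0573]
tcp_rot: [0.998, 0.059, -0.005, -0.001]
wrist_force: [-20.4, -7.0, 7.9]
grip_width: -0.0001
finger_force: 11.5
time_s: 10.7
position: [0.4677, -0.1305, 0.1836]
tcp_rot: [0.998, 0.059, 0.001, 0.001]
wrist_force: [0.2, -0.8, 0.1]
grip_width: -0.0001
finger_force: 0.0
[ 0.4677 -0.1305  0.1836] [ 0.2396 -0.7539  0.1416]
[[200.9734 323.7971]
 [201.0618 249.9401]]
```

View pics/w5.png

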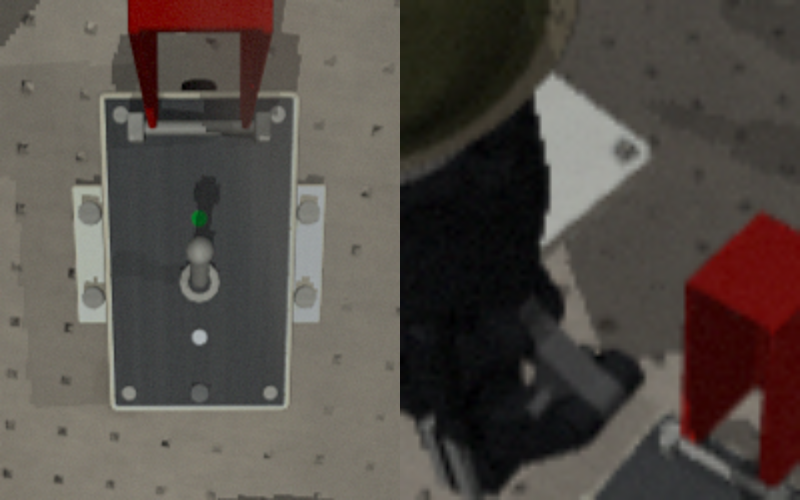

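The wrist crop shows the ball at (200,248) beside the green dot, so the toggle is fully on (predicted 250). The guard is still open. Next I'm going over the guard, coming down behind it, and pushing towards -x.

```bash
python3 -m jog '[[[0,0,0,40,0,0,0],[0,0,0,80,0,0,0],[0,0,0,120,0,0,0],[0,0,0,160,0,0,0],[0,0,0,194,0,0,0],[0,0,0,194,0,0,0],[0,0,0,194,0,0,0],[0,0,0,194,0,40,0],[0,0,0,194,0,70,0],[0,0,0,194,0,83,0],[0,0,0,194,0,83,0],[0,0,0,194,0,83,0]]]'
python3 -m jog '[[[0,0,0,-8,0,0,0],[0,0,0,-16,0,0,0],[0,0,0,-24,0,0,0],[0,0,0,-32,0,0,0],[0,0,0,-40,0,0,0],[0,0,0,-48,0,0,0],[0,0,0,-55,0,0,0],[0,0,0,-62,0,0,0],[0,0,0,-69,0,0,0],[0,0,0,-77,0,0,0],[0,0,0,-85,0,0,0],[0,0,0,-85,0,0,0],[0,0,0,-85,0,0,0],[0,0,0,-85,0,0,0],[0,0,0,-85,0,0,0],[0,0,0,-85,0,0,0]]]'
python3 - <<'E'
from h import *
s=env.get_state();a=env.camera("wrist");b=env.camera("side")
print(s["position"],s["wrist_force"])
cv2.imwrite("pics/w6.png",np.hstack([cv2.resize(a,(400,250)),cv2.resize(b[90:290,200:520],(400,250))])[:,:,::-1])
E
```

```text
time_s: 12.0
position: [0.6603, -0.108, 0.1015]
tcp_rot: [0.998, 0.059, 0.001, 0.0]
wrist_force: [0.5, 0.8, -0.2]
grip_width: 0.0002
finger_force: 0.0
time_s: 13.6
position: [0.5757, -0.1176, 0.0999]
tcp_rot: [0.998, 0.059, -0.0, -0.0]
wrist_force: [0.6, 0.1, -0.6]
grip_width: -0.0
finger_force: 0.0
[ 0.5757 -0.1176  0.0999] [ 0.5584  0.1393 -0.6311]
```

View pics/w6.png

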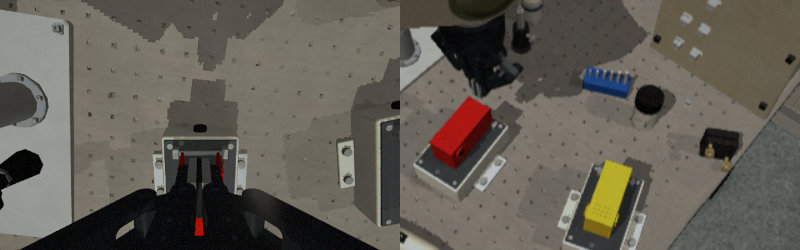

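The side crop shows the red guard at (462,133) down and apparently shut, and the yellow guard shut. I'm withdrawing upward, then checking numerically against the first picture.

```bash
python3 -m jog '[[[0,0,0,0,0,-40,0],[0,0,0,0,0,-80,0],[0,0,0,-40,0,-120,0],[0,0,0,-80,0,-130,0],[0,0,0,-80,0,-130,0],[0,0,0,-80,0,-130,0],[0,0,0,-80,0,-130,0],[0,0,0,-80,0,-130,0],[0,0,0,-80,0,-130,0],[0,0,0,-80,0,-130,0]]]'
python3 - <<'E'
from h import *
b=env.camera("side");o=cv2.imread("pics/side0.png")[:,:,::-1]
s=env.get_state();a=env.camera("wrist");c=env.get_calibration("wrist")
T=np.eye(4);T[:3,:3]=R.from_quat(s["tcp_rot"]).as_matrix();T[:3,3]=s["position"];T=T@c["hand_eye"]
P=cast(biggest(redmask(a,60)).reshape(-1,2).astype(float),c["K"],T,.087)[:,:2].astype(np.float32)*1000
print(cv2.minAreaRect(P),s["position"],s["wrist_force"])
for n,f in(("red",lambda i:redmask(i,40)),("yel",lambda i:((i[:,:,0]>70)&(i[:,:,1]>60)&(i[:,:,2]<i[:,:,0]*.4)).astype(np.uint8))):
    for i in(o,b):
        k=biggest(f(i)); print(n,cv2.boundingRect(k),cv2.contourArea(k))
E
```

```text
time_s: 14.7
position: [0.4964, -0.127, 0.2295]
tcp_rot: [0.998, 0.059, -0.0, -0.0]
wrist_force: [0.4, 0.0, 1.0]
grip_width: -0.0001
finger_force: 0.0
((527.4383544921875, -122.97916412353516), (86.88994598388672, 40.3394660949707), 6.796745300292969) [ 0.4964 -0.127   0.2297] [ 0.0524 -0.7556 -0.7941]
red (224, 167, 50, 58) 1490.5
red (224, 167, 50, 59) 1499.5
yel (347, 218, 39, 58) 1150.0
yel (346, 218, 40, 63) 1335.0
```

Both guards match the first picture. The only difference is the yellow guard's lower front edge, which is now out of the arm's shadow; its top outline is unchanged.

```bash
python3 -c "
from cell import env
print(env.sign_off())"
```

```text
the job is handed in; nothing more can be done
None
```

I lifted the red guard, flipped the toggle fully on, closed the guard again and handed the job in at about 15 s of the 61 s allowed; the camera checks show both guards shut, and the sign-off returned no verdict.

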